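# Offer a cast lever to its magnetic assembly fixture

## Task

First switch the fixture's magnet off by turning its knob anticlockwise to the end stop, so that it cannot snatch the part. Then pick up the cast lever by its balance point and offer it to the fixture: hold it level about 5 cm above its seats, heavy hub over the round seat and thin end over the fork, touching nothing but the gripper. Finish while holding it there, still; do not lower it or let go, and leave the other things on the bench where they are.

Things in the scene. Friction and masses are not known exactly. Their poses are not given: they have to be found in the camera images.
- lever_balance (a point): balance point of the lever, inside its web: 20 mm above the lever's underside, 46 mm from the hub axis towards the thin end. Lift the lever here, by the web, gripped across y. The web is 14 mm wide, its underside 10 mm and its top 30 mm above the lever's underside. x runs from the hub to the thin end, z up
- lever_hub (a point): centre of the underside of the lever's hub, axes as the lever's
- lever_end (a point): centre of the underside of the lever's thin end boss, axes as the lever's
- lever: the loose lever, a bare steel casting of 0.3 to 0.6 kg lying flat on the bench: a round hub (44 mm diameter, 36 mm high), a straight web and a thin round end boss (22 mm diameter, 30 mm high), 140 mm from hub axis to end boss axis. Origin on its underside, straight below the balance point; axes as lever_balance
- fixture: The fixture, fixed to the bench: a 12 mm aluminium plate 70 x 210 mm (long side along the fixture's y, top 18 mm above the bench) with a 74 mm wide tongue on its -x side (towards the robot) that carries the magnet knob. A dark ring seat stands at its +y end and a fork at its -y end. Origin at bench height, z up
- hub_seat (a point): centre of the top of the round seat for the hub: a ring of 60 mm outside and 49 mm inside diameter, its top 38 mm above the bench, its floor 28 mm; axes as the fixture's, at y = +55 mm on the fixture
- end_rest (a point): centre of the rest in the fork for the lever's thin end: 28 mm above the bench, between two cheeks 32 mm apart that rise to 38 mm; axes as the fixture's, at y = -85 mm on the fixture, 140 mm from hub_seat
- magnet_knob_grip (a point): grip point of the magnet knob, on its upright axis (75 mm from the fixture's origin), 55 mm above the bench. The knob has a bar grip 42 mm long and 14 mm wide, from 30 to 62 mm above the bench, on a round skirt of 44 mm diameter. The bar lies along this point's x axis, which turns with the knob
- magnet_knob (a joint): turn of the knob in rad: 0 is the anticlockwise end stop (magnet off, bar in line with the fixture's x axis), growing clockwise seen from above up to 2.6; starts between 0.8 and 1.4; it stays where it is left, friction 0.05 N m
- glass_jar: bystander: small pale round jar with a lid, 47 mm diameter, 54 mm high, origin under its centre
- wick_reel: bystander: flat reel, 38 mm diameter, 10 mm high, origin under its centre
- brass_tin: bystander: flat round tin with a lid, 70 mm diameter, 18 mm high, origin under its centre

How it is judged (in metres and radians):
On the way, in this order (a step that is already met when the one before it is completed fails the run):
1. the magnet knob is turned anticlockwise to its end stop (value of joint magnet_knob below 0.08 rad), for 0.2 s.
2. the lever is lifted clear of the bench in the gripper (height (world z) of each of lever_hub, lever_end above 0.03 m and contact force between the fingers and lever above 1 N), for 0.2 s.
At the end, for the whole second after the job is handed in: knob within 0.1 rad of its anticlockwise stop; lever held still, gripped within 20 mm of its balance point, within 5 degrees of level, not touching the fixture; hub underside 25 to 85 mm above the round seat; hub and thin end each within 15 mm of straight over their seats (value of joint magnet_knob below 0.1 rad and horizontal distance between lever_hub and hub_seat below 0.015 m and horizontal distance between lever_end and end_rest below 0.015 m and z of lever_hub in the frame of hub_seat between 0.025 and 0.085 m and angle between lever_balance's own z axis and vertical below 0.087 rad and x of the grasp point in the frame of lever_balance between -0.02 and 0.02 m and contact force between the fingers and lever above 2 N and contact force between lever and fixture below 0.1 N and linear speed of lever below 0.02 m/s); the arm keeps its last pose, push and grip.
It fails at once if the jar, the reel or the tin is moved by more than 2 cm (distance of any of glass_jar, wick_reel, brass_tin from where it was at the start of the episode above 0.02 m).
It also fails if it takes over 54 s, if anything falls off the work surface, if the arm or the gripper's body presses on something with over 40 N, if the wrist force passes 120 N, or if a joint passes its speed limit or range.

## Robot

A 7-joint arm with a two-finger parallel gripper is mounted at the origin on a cart in front of the work surface, level with it; the furniture and walls round the work are solid. World frame = base frame: x ahead of the robot, y to its left, z up, the work surface at z = 0. Lengths are in mm, angles in rad, forces in N, time in s.
With the tool pointing down it reaches from about 425 to 1025 mm from the base axis. Payload 9.4 kg.
Tool frame: the origin (TCP) lies at the very end of the fingers, on their centre line; the grasp point (between the pads) lies 19 mm behind it; z points along the fingers, y is the line along which they close (so a half turn about z gives the same grasp; the last joint's range is limited). The gripper opens to 93 mm and grips with 3 to 60 N. Pads are 15 mm wide; open, the fingers measure 128 mm over their backs; the gripper's body (75 mm by 188 mm) begins 65 mm behind the grasp point.
Start: joints at [-1.346, 0.599, -0.003, 1.599, 0.002, 0.943, -0.08], TCP at [215.505, 692.23, 180.118] pointing down, gripper open.
Joint ranges: [-2.57, 2.57], [-0.35, 1.97], [-1.29, 1.29], [0.11, 2.56], [-1.05, 4.19], [0.11, 1.86], [-2.63, 2.63]. Speed limits (rad/s): [2.22, 2.22, 3.01, 3.01, 3.14, 3.14, 3.14].

## Interface

Orientations are given as a 3x3 rotation matrix whose columns are the frame's x, y, z axes.
In Python, from rig import state, capture, arm gives the robot as it stands.
- The arm moves only by the tool carry_out, never from a script. Its argument "steps" is a list of rows, each a list of 4 numbers: the shift along the tool's x, y, z in units of 0.4 m (1.0 is 0.4 m), then the turn about the tool's z in units of 2 rad (1.0 is 2 rad). In form: [[x, y, z, spin], ...]. A call has 1 to 10 rows; each row is the pose to reach, as a shift and turn from the pose commanded when the call began, along the tool's axes at that moment; what a row does not reach only later rows make up. A row lasts 1/8 s, in which the tool goes at most 62.5 mm and 10.7 degrees, less where a joint would pass 70% of its speed; a pose out of reach is approached as far as the arm can. A call with a number of a shift or a turn outside -1 to 1 is refused whole. A call with a gripper value outside its range is refused whole. "grip" is the finger opening in mm, from 0 to 93, set as the call begins (left out, the last holds). The fingers move at their own pace and stop on an object; "newtons" is the grip in N (left out, the last holds). Time passes only in rows, so rows that repeat a pose let the fingers close. It gives the time, the measured TCP pose, the force, the opening and the grip force at its end, in the units of the state.
- state(): the state, without advancing time (a new reading comes with each control period).
- capture(name): name is "scene" or "top" or "wrist"; returns a dict with "pixels" (384x512x3 uint8, blue, green, red), "range_z" (384x512 float32, mm along the optical axis (not along the pixel's ray), 0 where there is no reading), "vertical_fov" (degrees; the focal length in pixels is half the picture's height over the tangent of half this angle, whatever the lens; pixels are square), "cx", "cy" (the principal point, pixels), "R" (3x3) and "t" (3): a world point X has camera coordinates R X + t; the wrist camera has in their place "tool_from_camera" (4x4, takes a point from camera to tool coordinates, whose origin is the TCP and whose axes are the flange's). Camera axes: x right, y down, z forward; pixel columns grow to the right and rows downward; lengths in mm; the calibration is good to about 2 mm. A picture is of the moment at which its call begins: read the wrist's pose just before it.
- arm.sign_off(): hands the job in; it is judged then, once.
The state is a dict: "time": time; "joints": joint angles; "joint_velocities": joint speeds; "tau": joint torques, N m; "eef_pos": TCP position; "eef_rot": TCP orientation; "force": force on the tool from outside, world axes, zero at the start; "moment": the same for the moment, N m; "grip_width": opening from 0.0 (shut) to 1.0 (fully open); "grip_force": force on a finger pad.
Only numpy, scipy, OpenCV 4.12 (cv2) and the standard library are available. Lean on these libraries where they do the work, as an engineer would, in place of code of your own. Each camera call takes 0.05 s, during which the arm holds its last target. There are 200 camera calls.

## Working session

There is one attempt and no reset: what is moved stays moved. The work goes in short steps, Python scripts to look and compute and a tool call to move; the robot and the scene stay as the last step left them, time stands still between calls to the robot, and variables do not carry over. Pictures are saved under pics/ and viewed, at most 11 in all, crops included, and the job is handed in when it is done.

Besides the shell and the picture viewer there is one more tool, called after ">>>" by a JSON object that holds its "fn" and its "kwargs", one argument or row to a line. carry_out: Moves the arm, as the interface text tells. Shifts and turns lie within -1 to 1; 1 stands for 0.4 m of shift or 2 rad of turn. Its arguments: {"type":"object","properties":{"steps":{"type":"array","items":{"type":"array","items":{"type":"number","minimum":-1,"maximum":1}}},"grip":{"type":"number"},"newtons":{"type":"number"}},"required":["steps"]}

```bash
mkdir -p pics && cat > h.py <<'E'
import numpy as np, cv2
from rig import state, capture, arm
def cap(n):
    s=state(); c=capture(n); h=c["pixels"].shape[0]
    c["f"]=h/2/np.tan(np.radians(c["vertical_fov"])/2)
    if n=="wrist":
        T=np.array(c["tool_from_camera"]); Re=np.array(s["eef_rot"]); 
        c["A"]=Re@T[:3,:3]; c["o"]=Re@T[:3,3]+np.array(s["eef_pos"])
    else:
        R=np.array(c["R"]); c["A"]=R.T; c["o"]=-R.T@np.array(c["t"])
    return c
def ray(c,u,v,z):
    d=c["A"]@np.array([(u-c["cx"])/c["f"],(v-c["cy"])/c["f"],1.]); return c["o"]+d*(z-c["o"][2])/d[2]
def cloud(c):
    h,w=c["range_z"].shape; u,v=np.meshgrid(np.arange(w),np.arange(h)); z=c["range_z"]
    P=np.stack([(u-c["cx"])/c["f"]*z,(v-c["cy"])/c["f"]*z,z],-1)@c["A"].T+c["o"]; P[z==0]=np.nan; return P
E
python3 - <<'E'
from h import *
s=state(); print(s["time"],s["eef_pos"],np.round(s["eef_rot"],3),s["grip_width"])
for n in("top","scene"):
    c=cap(n); cv2.imwrite(f"pics/{n}0.png",c["pixels"]); np.save(n+".npy",cloud(c)); print(n,c["o"],c["f"])
E
```

```text
0.0 [215.3683791  691.71546011 179.28290952] [[-0.955  0.297 -0.   ]
 [ 0.297  0.955 -0.001]
 [-0.    -0.001 -1.   ]] 1.001119436076021
top [ 336.77707196  157.39815317 1376.0566309 ] 458.97226273068037
scene [-295.59307936 -602.99769037 1159.09246689] 478.2802559980481
```

View pics/top0.png

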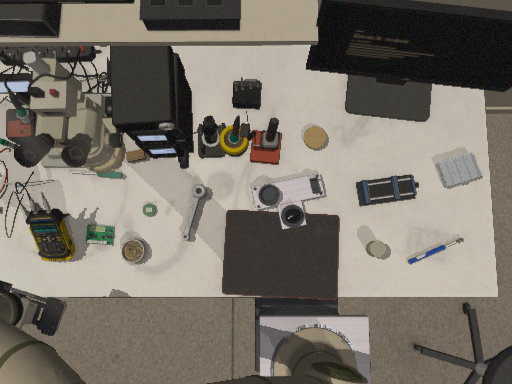

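View pics/scene0.png

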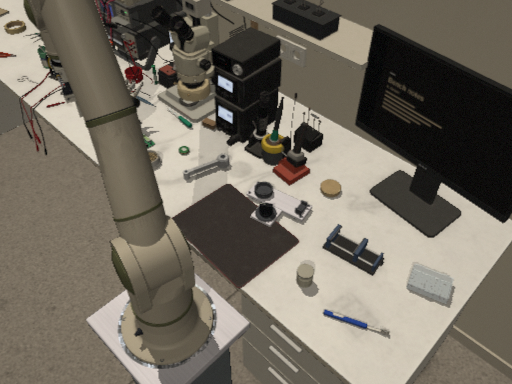

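The top view shows the lever with its hub near (199,191) and its end near (187,235). The fixture has its ring at (269,195), its fork at (318,184) and its knob at (291,215). The reel is around (150,210), with the tins and jar elsewhere. I'll enlarge this area and measure it.

```bash
python3 - <<'E'
from h import *
im=cv2.imread("pics/top0.png"); P=np.load("top.npy")
cv2.imwrite("pics/crop1.png",cv2.resize(im[165:255,170:335],None,fx=4.8,fy=4.8,interpolation=cv2.INTER_CUBIC))
z=P[...,2]
print("bench z",np.nanmedian(z[240:290,190:215]))
for nm,(v,u) in dict(hub=(191,199),web=(212,194),end=(235,187),ringc=(195,269),knob=(215,291),fork=(184,318),plate=(189,290)).items(): print(nm,np.round(P[v,u]))
# lever mask by height
m=np.zeros(z.shape,np.uint8); m[178:246,178:212]=(z[178:246,178:212]>20)
q=P[m>0]; print(len(q)); 
top=q[q[:,2]>31.5]; print("hub pts",len(top),np.round(top.mean(0),1),np.round((top.min(0)+top.max(0))/2,1))
mu=q[:,:2].mean(0); w=np.linalg.svd(q[:,:2]-mu,full_matrices=False)[2][0]; w*=-np.sign(w[0]); pr=(q[:,:2]-mu)@w
print("axis",w,np.degrees(np.arctan2(w[1],w[0])),"len",pr.min(),pr.max(),mu, "hub",mu+w*(pr.min()+22),"end",mu+w*(pr.max()-11))
# fixture: height map slices
s=(slice(170,235),slice(245,335)); 
K=P[s]; k=K[(K[...,2]>52)&(K[...,2]<70)]; print("knob",len(k),np.round(k.mean(0),1)); d=k[:,:2]-k[:,:2].mean(0); w=np.linalg.svd(d,full_matrices=False)[2][0]; print(np.degrees(np.arctan2(w[1],w[0])),np.ptp(d@w))
r=K[(K[...,2]>33)&(K[...,2]<46)]; print("38mm",len(r))
for v in range(170,232,2): print(v,*[ "%3.0f"%x if x==x else ' --' for x in z[v,246:332:2]])
E
```

```text
bench z -0.7463037898488665
hub [515. 334.  38.]
web [454. 349.  28.]
end [386. 368.  31.]
ringc [504. 128.  28.]
knob [441.  66.  67.]
fork [536. -18.  26.]
plate [522.  65.  21.]
404
hub pts 175 [492.  342.9  35. ] [455.5 349.7  37.2]
axis [-0.95933399  0.28227345] 163.60406187327925 len -71.81601669102695 100.16870881795163 [467.88222752 349.09668015] hub [515.67242549 335.03494138] end [382.33965447 374.26663899]
knob 71 [441.9  60.8  61.1]
124.28818124874651 41.07868328533836
38mm 182
170   3  -6   3   1   2  -1  -1   1  -4   4   1  -4   4  -1  -2   1   3  -0   3  -3  -2  -3   4  -3  -2   1  -2   1  -8  -3   2  -1   3  -1   4  -2  -0   1  -4   5   4  -5  -7
172   2  -1   2   2  -2   5   1   6   0  -6  -4   2  -5   3  -0   1  -3  -2   4  -0   2   1  -0  -6  -2   1  -2   3  -2  -5   1  -2  -4   6  -3  -4   1  -5   0  -1   2   1  -1
174  -4   0   0   8   2  -1   2  -3  -1  -4   1  -1  -2   3   0  -2   6  -0  -1   4   1   4   4   5   1   3   0  -1   2   2  -1  -2  -3   1  22  22  18  -4  -1  -0  -3   2  -2
176  -3  -2   2  -0  -1   2   0   2   1   2  -1  -0   6  -3   1  -1   3  -3  
[... 4150 characters left out ...]
   3   3   4  -0   2   6   9   4   5   3   0   1  --   2   2   6  -1   5  20  24  28  27  25  22  21  27  23  18  15  18  16  -1   5   5   6   0  -1   1   7   8   6   7   8
226   9   2   9   4   5   1   2   4   4   1  10   7   0  -1   6   5   6   2  13  17  14  23  21  --  23  26  15   4  -2   3   2   2   2   0   9   5   5   1   3   2   1   3   4
228   2   5   4   3   3   1   1   1   5   2   2   3   5   2   2   5   5   4  17  16  21  15   4   2   2   1   4  -1  -2   1   6   4   3   5   2   2   5   2   5  -2   2   1   4
230   2   1   9   9   2  -2  -0   1   3   4   4  -0   5   6   3   1  -1   5   0   6   7   4   2   2   2   7   1   2   4   3  10   2   2   5   2   5   3   3   1   2   7   4   5
```

View pics/crop1.png

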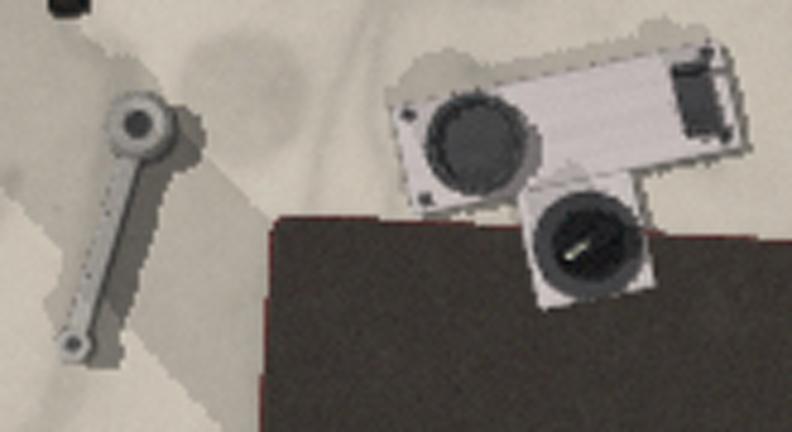

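The enlargement shows the ring at crop (475,143), the fork at (697,101), and the knob at (588,243) with its bar marked towards the lower left. Depth puts the bar at -56°. The fixture's x axis is at about 12°, so the knob stands at about 1.19 rad, which agrees with the stated start range. I'll move over towards the knob.

>>> {"fn": "carry_out", "kwargs": {
  "steps": [
    [-0.5,-0.67,0,0.17],
    [-0.5,-0.67,0,0.17],
    [-0.5,-0.67,0,0.17],
    [-0.5,-0.67,0,0.17],
    [-0.5,-0.67,0,0.17],
    [-0.5,-0.67,0,0.17],
    [-0.5,-0.67,0,0.17],
    [-0.5,-0.67,0,0.17]
  ],
  "grip": 93
}}

```text
time: 1.1
eef_pos: [326.4, 378.7, 180.1]
eef_rot: [[-0.802, 0.597, 0.0], [0.597, 0.802, 0.001], [0.001, 0.001, -1.0]]
force: [-0.2, 0.0, -1.1]
grip_width: 0.998
grip_force: 0.0
```

```bash
python3 - <<'E'
from h import *
s=state(); print(s["time"],np.round(s["eef_pos"],1),np.round(s["eef_rot"],3).tolist(),np.round(s["joints"],2))
Re=np.array(s["eef_rot"]); d=Re.T@(np.array([442,61,190])-s["eef_pos"]); print("shift units",d/400)
yaw=np.degrees(np.arctan2(Re[1,0],Re[0,0])); print("yaw",yaw,"spin rad to 124.3",np.radians(yaw-124.3))
# lever and fixture from top view
c=cap("top"); im=c["pixels"]; g=cv2.cvtColor(im,cv2.COLOR_BGR2GRAY)
def tw(x,y,z): return ray(c,170+(x+.5)/4.8-.5,165+(y+.5)/4.8-.5,z)
C=[tw(*p,18) for p in((390,107),(718,40),(745,150),(415,213))]
print("plate corners",np.round(C,0).tolist(), "centre",np.mean(C,0), "sides",[round(np.linalg.norm(C[i]-C[(i+1)%4])) for i in range(4)])
y=(C[0]-C[1]+C[3]-C[2]); print("fix y angle",np.degrees(np.arctan2(y[1],y[0])))
for n,p in dict(ring=(475,143,38),fork=(697,101,28),knob=(588,244,30),hub=(140,127,36),end=(74,345,30)).items(): print(n,np.round(tw(*p),1))
E
```

```text
1.1 [326.4 378.7 180.1] [[-0.802, 0.597, 0.0], [0.597, 0.802, 0.001], [0.001, 0.001, -1.0]] [-1.04  0.33  0.09  2.11 -0.05  0.7   0.01]
shift units [-0.7062746  -0.4643933  -0.02543917]
yaw 143.319574923919 spin rad to 124.3 0.3319542047521365
plate corners [[529.0, 182.0, 18.0], [571.0, -23.0, 18.0], [502.0, -38.0, 18.0], [463.0, 166.0, 18.0]] centre [516.26359192  71.61175027  18.        ] sides [209, 71, 208, 68]
fix y angle 101.08308812927932
ring [504.1 129.4  38. ]
fork [531.1  -8.1  28. ]
knob [442.6  60.5  30. ]
hub [514.9 335.   36. ]
end [381.9 374.1  30. ]
```

>>> {"fn": "carry_out", "kwargs": {
  "steps": [
    [-0.706,-0.464,-0.025,0.166],
    [-0.706,-0.464,-0.025,0.166],
    [-0.706,-0.464,-0.025,0.166],
    [-0.706,-0.464,-0.025,0.166],
    [-0.706,-0.464,-0.025,0.166],
    [-0.706,-0.464,-0.025,0.166],
    [-0.706,-0.464,-0.025,0.166],
    [-0.706,-0.464,-0.025,0.166],
    [-0.706,-0.464,-0.025,0.166]
  ],
  "grip": 45
}}

```text
time: 2.28
eef_pos: [441.7, 60.8, 190.0]
eef_rot: [[-0.565, 0.825, -0.0], [0.825, 0.565, 0.0], [0.0, -0.0, -1.0]]
force: [-0.3, -0.4, 0.5]
grip_width: 0.486
grip_force: 0.0
```

```bash
python3 - <<'E'
from h import *
s=state(); Re=np.array(s["eef_rot"]);print(s["time"],np.round(s["eef_pos"],1),np.degrees(np.arctan2(Re[1,0],Re[0,0])),np.round(s["joints"],2))
c=cap("wrist"); cv2.imwrite("pics/w1.png",c["pixels"]); P=cloud(c); np.save("w1.npy",P); print(c["f"],c["o"],c["A"][:,2])
z=P[...,2]; m=((z>53)&(z<70)&(np.hypot(P[...,0]-442,P[...,1]-61)<35)).astype(np.uint8)
n,l,st,_=cv2.connectedComponentsWithStats(m); i=1+np.argmax(st[1:,4]); k=np.argwhere(l==i)
W=np.array([ray(c,u,v,62) for v,u in k]); r=cv2.minAreaRect(W[:,:2].astype(np.float32)); print("bar",len(k),r, "meanz",np.median(z[l==i]))
E
```

```text
2.275 [441.7  60.8 190. ] 124.37088788670991 [-0.49  0.26  0.28  2.21 -0.11  0.68  0.47]
344.1846289952793 [400.7447901  122.05962366 396.02038883] [ 0.1492521  -0.22006443 -0.96399972]
bar 577 ((442.34130859375, 63.15055465698242), (13.071436882019043, 41.500221252441406), 34.36494064331055) meanz 63.201387666739265
```

View pics/w1.png

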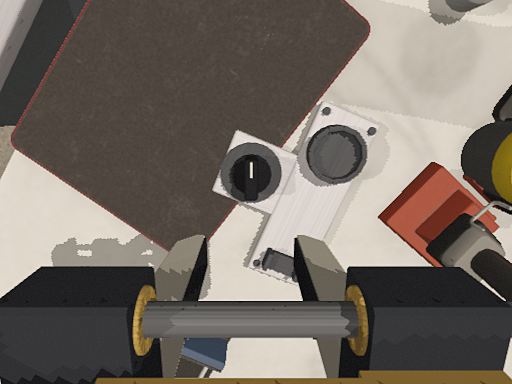

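The wrist view shows the knob at (250,172), with its bar along the image vertical and midway between the fingers. The bar measures 13 x 41.5 mm at 63 mm height, centred on (442,63), so size and height agree with the stated values. Descending.

>>> {"fn": "carry_out", "kwargs": {
  "steps": [
    [0.001,0.003,0.1,0],
    [0.001,0.003,0.2,0],
    [0.001,0.003,0.28,0],
    [0.001,0.003,0.34,0],
    [0.001,0.003,0.372,0],
    [0.001,0.003,0.372,0]
  ],
  "grip": 45
}}

```text
time: 3.08
eef_pos: [442.4, 60.5, 40.9]
eef_rot: [[-0.563, 0.827, -0.001], [0.827, 0.563, -0.0], [0.001, -0.001, -1.0]]
force: [0.1, -0.6, -0.2]
grip_width: 0.484
grip_force: 0.0
```

>>> {"fn": "carry_out", "kwargs": {
  "steps": [
    [0,0,0,0],
    [0,0,0,0],
    [0,0,0,0],
    [0,0,0,0],
    [0,0,0,0],
    [0,0,0,0]
  ],
  "grip": 0,
  "newtons": 12
}}

```text
time: 3.82
eef_pos: [442.7, 60.2, 41.3]
eef_rot: [[-0.562, 0.827, 0.0], [0.827, 0.562, -0.0], [-0.0, 0.0, -1.0]]
force: [-0.3, 0.1, 0.1]
grip_width: 0.006
grip_force: 0.0
```

The fingers closed on nothing, so I'll look before doing anything else.

```bash
python3 - <<'E'
from h import *
s=state(); print(s["time"],s["grip_width"],s["grip_force"],np.round(s["eef_pos"],1))
c=cap("wrist"); t=cap("top"); sc=cap("scene")
r=lambda i,f:cv2.resize(i,None,fx=f,fy=f,interpolation=cv2.INTER_CUBIC)
a=r(c["pixels"],.78125); h=a.shape[0]
b=cv2.resize(sc["pixels"][150:250,220:350],(390,300),interpolation=cv2.INTER_CUBIC)
cv2.imwrite("pics/w2.png",np.hstack([a,b]))
P=cloud(c);z=P[...,2]
m=((z>53)&(z<70)&(np.hypot(P[...,0]-442,P[...,1]-61)<60)); print(m.sum(), np.nanmean(P[m],0) if m.any() else 0)
E
```

```text
3.825 0.006261569123613841 0.0 [442.7  60.2  41.3]
979 [436.0324246   71.74241991  62.54552268]
```

View pics/w2.png

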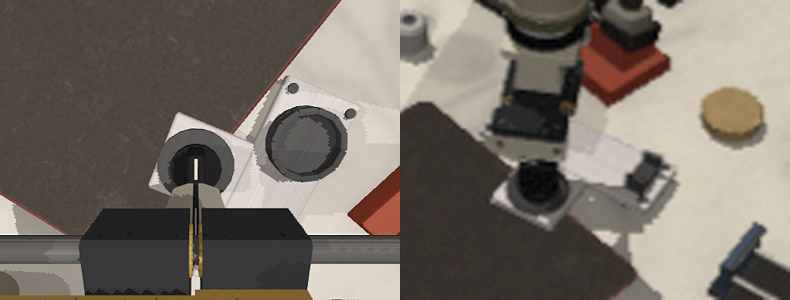

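```bash
python3 - <<'E'
from h import *
s=state(); c=cap("wrist"); print(np.round(c["tool_from_camera"],3).tolist())
def proj(X):
    q=c["A"].T@(np.array(X)-c["o"]); return np.round([c["cx"]+c["f"]*q[0]/q[2],c["cy"]+c["f"]*q[1]/q[2]],0)
p=np.array(s["eef_pos"]); print("tcp",proj(p),"grasp",proj(p+[0,0,19]),"knob top",proj([442.3,62,62]))
T=(cloud(c)-p)@np.array(s["eef_rot"])  # tool coords
for v in range(150,384,10): print(v,*["(%d,%d)"%(T[v,u,0],-T[v,u,2]+p[2]) for u in (242,250,258)])
cv2.imwrite("pics/w3.png",cv2.resize(c["pixels"][130:330,170:330],None,fx=3,fy=3,interpolation=cv2.INTER_CUBIC))
E
```

```text
[[-0.0, -0.964, -0.266, 73.748], [1.0, -0.0, -0.001, 0.724], [0.001, -0.266, 0.964, -206.023], [0.0, 0.0, 0.0, 1.0]]
tcp [249. 225.] grasp [249. 236.] knob top [250. 234.]
150 (44,15) (42,4) (42,5)
160 (38,20) (37,18) (37,18)Traceback (most recent call last):
  File "<stdin>", line 7, in <module>
ValueError: cannot convert float NaN to integer
```

```bash
python3 - <<'E'
from h import *
s=state(); c=cap("wrist"); p=np.array(s["eef_pos"])
T=(cloud(c)-p)@np.array(s["eef_rot"]); T[...,2]=p[2]-T[...,2]
for v in range(170,330,8): print(v,*["(%.0f,%.0f,%.0f)"%tuple(T[v,u]) for u in (230,240,245,250,255,260,270)])
cv2.imwrite("pics/w3.png",cv2.resize(c["pixels"][150:310,170:330],None,fx=3.7,fy=3.7,interpolation=cv2.INTER_CUBIC))
E
```

```text
170 (32,-13,26) (32,-6,26) (32,-3,26) (32,0,24) (32,4,25) (32,7,25) (32,14,26)
178 (27,-13,25) (27,-6,25) (27,-3,25) (27,0,25) (27,4,26) (27,7,25) (27,14,26)
186 (22,-13,27) (23,-6,30) (23,-3,31) (23,0,33) (23,4,33) (23,7,31) (22,14,26)
194 (18,-12,32) (21,-6,42) (23,-2,52) (23,1,52) (23,3,52) (22,6,50) (19,13,35)
202 (13,-12,34) (21,-5,61) (21,-2,63) (21,1,63) (21,3,63) (21,6,63) (13,13,33)
210 (8,-12,34) (16,-5,62) (16,-2,62) (17,1,65) (17,3,64) (16,6,62) (7,14,33)
218 (2,-13,34) (11,-5,62) (12,-2,63) (12,1,64) (12,3,63) (12,6,63) (2,14,34)
226 (-4,-13,33) (7,-5,63) (7,-2,63) (8,1,65) (7,3,64) (7,6,63) (-4,14,33)
234 (-9,-13,33) (2,-5,62) (2,-2,63) (2,1,63) (3,3,64) (2,6,63) (-9,14,34)
242 (9,-9,92) (9,-4,90) (9,-2,91) (7,1,87) (9,3,92) (9,5,91) (9,10,91)
250 (9,-9,101) (9,-4,100) (9,-2,101) (8,1,98) (9,3,101) (9,5,101) (9,10,101)
258 (9,-8,109) (9,-4,109) (9,-2,109) (4,1,98) (9,3,109) (9,5,110) (9,9,109)
266 (9,-8,117) (9,-4,118) (9,-2,117) (1,1,100) (9,3,117) (9,5,116) (9,9,117)
274 (36,-4,175) (35,-2,174) (9,-1,124) (-4,1,100) (9,3,124) (35,3,174) (36,5,175)
282 (36,-4,179) (35,-2,178) (9,-1,131) (-7,1,102) (7,3,127) (35,3,178) (35,5,178)
290 (35,-4,181) (36,-1,182) (34,-0,179) (-69,0,2) (34,2,178) (36,3,183) (35,5,181)
298 (35,-3,185) (36,-1,186) (33,-0,181) (-77,0,1) (34,2,182) (36,3,185) (36,5,186)
306 (35,-3,188) (36,-1,189) (33,-0,184) (31,1,181) (33,2,184) (35,3,187) (35,5,187)
314 (35,-3,190) (34,-1,188) (31,-0,184) (30,1,182) (32,2,185) (34,3,189) (35,5,189)
322 (33,-3,190) (33,-1,189) (30,-0,185) (28,1,183) (31,2,186) (33,3,189) (33,5,189)
```

View pics/w3.png

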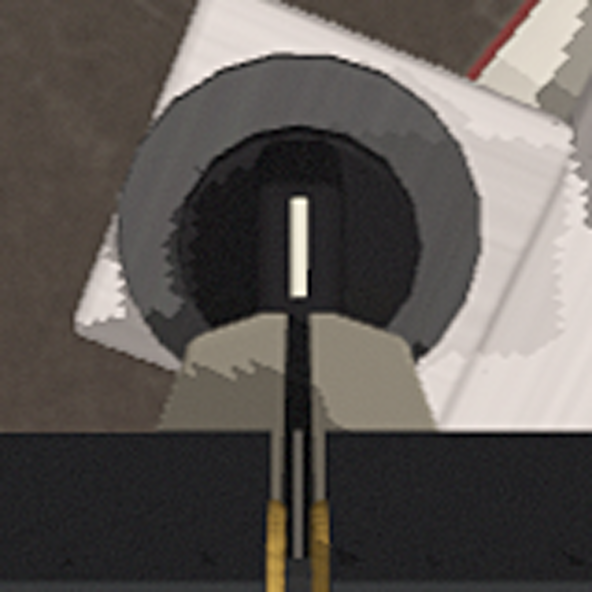

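```bash
python3 - <<'E'
from h import *
P=np.load("w1.npy"); p=np.array([441.7,60.8,190]); Re=np.array([[-0.565,.825,0],[.825,.565,0],[0,0,-1]])
T=(P-p)@Re
for v in range(232,300,6): print(v,*["(%.0f,%.0f,%.0f)"%tuple(T[v,u]) for u in (185,195,203,300,310,320)])
# scene/top views now: points above fixture higher than 66 mm, within 20 mm of tool axis
s=state(); q=np.array(s["eef_pos"])
for n in("scene","top"):
    c=cap(n); P=cloud(c); m=(np.hypot(P[...,0]-q[0],P[...,1]-q[1])<25)&(P[...,2]>40); print(n,np.sort(np.round(P[m][:,2]))[:400:8])
c=cap("scene"); cv2.imwrite("pics/s3.png",cv2.resize(c["pixels"][150:230,220:320],(750,600),interpolation=cv2.INTER_CUBIC))
E
```

```text
232 (-75,-79,186) (-75,-66,186) (-75,-57,185) (-70,59,171) (-70,70,171) (-69,82,170)
238 (-83,-79,186) (9,-27,-46) (9,-23,-43) (9,26,-45) (9,31,-45) (-77,82,169)
244 (9,-31,-52) (9,-26,-52) (7,-23,-48) (8,25,-51) (9,30,-51) (9,34,-52)
250 (9,-29,-59) (9,-25,-58) (7,-22,-56) (8,24,-57) (9,28,-59) (9,33,-60)
256 (9,-28,-65) (9,-24,-65) (4,-22,-56) (7,23,-62) (9,27,-66) (9,31,-67)
262 (9,-27,-73) (8,-23,-70) (2,-22,-57) (4,23,-62) (9,26,-72) (9,31,-71)
268 (9,-26,-78) (8,-22,-75) (-1,-22,-57) (2,23,-64) (9,25,-78) (9,29,-78)
274 (9,-25,-82) (7,-22,-79) (-4,-22,-58) (-0,23,-65) (7,25,-79) (9,28,-82)
280 (9,-24,-88) (4,-22,-79) (-7,-22,-59) (-3,23,-65) (7,24,-85) (9,27,-88)
286 (9,-24,-91) (3,-22,-81) (-150,-60,189) (-6,23,-66) (7,23,-89) (9,27,-92)
292 (8,-23,-94) (1,-22,-82) (-158,-60,188) (-158,64,187) (6,23,-91) (10,25,-97)
298 (8,-22,-98) (-2,-22,-82) (-167,-60,188) (-167,65,188) (3,23,-90) (9,25,-100)
scene [ 40.  42.  46.  49.  52.  53.  57.  58.  59.  61.  62.  63.  65. 193.]
top [496. 501. 511. 516. 520. 526. 529. 533. 538. 542. 546. 549. 553. 556.
 560. 564. 567. 571. 575. 578. 580. 585. 587. 591. 595. 598. 601. 605.
 607. 611. 614. 618. 622. 625. 630. 633. 637. 640. 644. 651. 654. 659.
 664.]
```

View pics/s3.png

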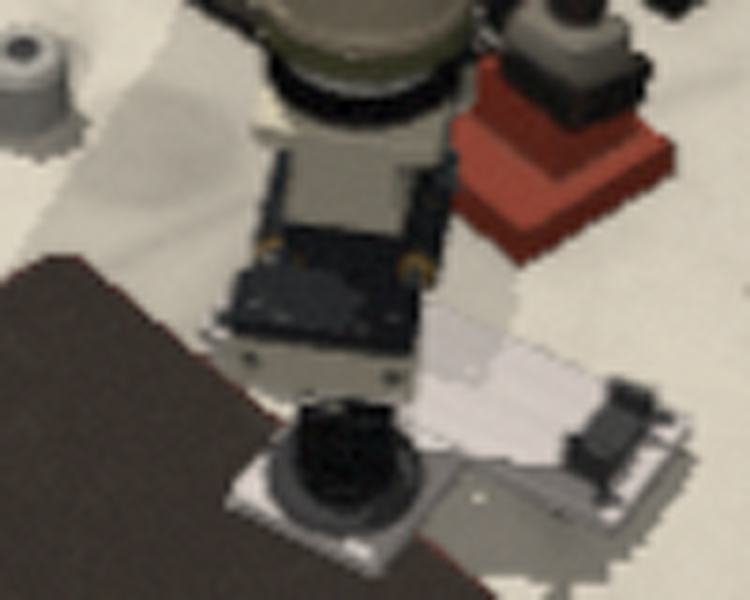

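The depth shows the fingertips ending about 45 mm above the reported TCP, and the scene view agrees: the fingers are closed above the knob. I'll get the exact offset from the saved cloud, then go lower by that amount.

```bash
python3 - <<'E'
from h import *
P=np.load("w1.npy"); p=np.array([441.7,60.8,190]); Re=np.array([[-0.565,.825,0],[.825,.565,0],[0,0,-1]])
T=(P-p)@Re; F=T[230:300,150:350].reshape(-1,3); F=F[(np.abs(F[:,0])<14)&(F[:,2]<-10)]
for y0,y1 in((-40,-20),(20,40)):
    g=F[(F[:,1]>y0)&(F[:,1]<y1)]; print(np.round(np.percentile(g[:,2],[100,99.5,98,95]),1), "x",np.percentile(g[:,0],[1,99]),"inner y",np.percentile(np.abs(g[:,1]),[0.5,2]))
E
```

```text
[-39.6 -40.4 -42.7 -46.6] x [-6.47915281  9.63575869] inner y [21.49757627 21.56680519]
[-38.7 -40.7 -43.1 -46.7] x [-6.63599342  9.59792902] inner y [23.11333456 23.19573941]
```

>>> {"fn": "carry_out", "kwargs": {
  "steps": [
    [0,0,0,0],
    [0,0,0,0],
    [0,0,0,0]
  ],
  "grip": 45
}}

```text
time: 4.6
eef_pos: [442.7, 60.2, 41.3]
eef_rot: [[-0.562, 0.827, 0.0], [0.827, 0.562, -0.0], [-0.0, 0.0, -1.0]]
force: [-0.6, 0.7, -0.2]
grip_width: 0.277
grip_force: 0.0
```

>>> {"fn": "carry_out", "kwargs": {
  "steps": [
    [0,0.002,0,0],
    [0,0.002,0,0],
    [0,0.002,0.03,0],
    [0,0.002,0.06,0],
    [0,0.002,0.08,0],
    [0,0.002,0.1,0],
    [0,0.002,0.1,0]
  ],
  "grip": 45
}}

```text
time: 5.48
eef_pos: [443.0, 60.5, 0.6]
eef_rot: [[-0.562, 0.827, -0.001], [0.827, 0.562, -0.0], [0.0, -0.001, -1.0]]
force: [0.1, -0.9, -0.2]
grip_width: 0.486
grip_force: 0.0
```

>>> {"fn": "carry_out", "kwargs": {
  "steps": [
    [0,0,0,0],
    [0,0,0,0],
    [0,0,0,0],
    [0,0,0,0],
    [0,0,0,0],
    [0,0,0,0]
  ],
  "grip": 0,
  "newtons": 12
}}

```text
time: 6.22
eef_pos: [442.9, 60.3, 1.6]
eef_rot: [[-0.562, 0.827, -0.0], [0.827, 0.562, -0.0], [0.0, -0.0, -1.0]]
force: [-1.8, -1.9, 6.3]
grip_width: 0.148
grip_force: 12.0
```

The fingers now hold 13.8 mm, which is the bar's width. Turning anticlockwise (negative spin, because the tool points down).

>>> {"fn": "carry_out", "kwargs": {
  "steps": [
    [0,0,0,-0.08],
    [0,0,0,-0.16],
    [0,0,0,-0.24],
    [0,0,0,-0.32],
    [0,0,0,-0.4],
    [0,0,0,-0.48],
    [0,0,0,-0.54],
    [0,0,0,-0.58],
    [0,0,0,-0.6],
    [0,0,0,-0.61]
  ]
}}

```text
time: 7.48
eef_pos: [444.0, 62.4, 1.6]
eef_rot: [[-0.969, -0.246, 0.002], [-0.246, 0.969, 0.002], [-0.002, 0.002, -1.0]]
force: [-0.7, 6.5, 3.5]
grip_width: 0.157
grip_force: 12.3
```

```bash
python3 - <<'E'
from h import *
s=state(); R=np.array(s["eef_rot"]); print(s["time"],np.round(s["eef_pos"],1),np.degrees(np.arctan2(R[1,0],R[0,0])),np.round(s["moment"],2),np.round(s["joints"],2),s["grip_width"])
E
```

```text
7.475 [444.   62.4   1.6] -165.76901053251603 [ 1.48  0.32 -0.27] [-0.2   0.61 -0.1   2.36  0.29  0.18  1.25] 0.15716536246285495
```

The bar reads 14°, past the 11° expected. There is also a reaction moment, and the opening has grown slightly, so the knob is at its stop. Release and rise.

>>> {"fn": "carry_out", "kwargs": {
  "steps": [
    [0,0,0,-0.61],
    [0,0,0,0],
    [0,0,0,0],
    [0,0,0,0],
    [0,0,0,0],
    [0,0,-0.1,0],
    [0,0,-0.25,0],
    [0,0,-0.35,0],
    [0,0,-0.4,0],
    [0,0,-0.4,0]
  ],
  "grip": 50
}}

```text
time: 8.72
eef_pos: [444.2, 60.5, 162.6]
eef_rot: [[-0.97, -0.244, 0.003], [-0.244, 0.97, 0.0], [-0.003, -0.001, -1.0]]
force: [-0.3, 0.6, -0.5]
grip_width: 0.54
grip_force: 0.0
```

```bash
python3 - <<'E'
from h import *
s=state(); R=np.array(s["eef_rot"]); y=np.degrees(np.arctan2(R[1,0],R[0,0]));print(s["time"],np.round(s["eef_pos"],1),y,np.round(s["joints"],2),s["grip_width"])
c=cap("wrist"); P=cloud(c);z=P[...,2]
m=((z>53)&(z<70)&(np.hypot(P[...,0]-442,P[...,1]-61)<32)).astype(np.uint8); k=np.argwhere(m)
W=np.array([ray(c,u,v,62) for v,u in k]); print("bar",len(k),cv2.minAreaRect(W[:,:2].astype(np.float32)))
cv2.imwrite("pics/w4.png",c["pixels"]); np.savez("w4.npz",P=P,im=c["pixels"],A=c["A"],o=c["o"],f=c["f"],cx=c["cx"],cy=c["cy"])
E
```

```text
8.725 [444.2  60.5 162.6] -165.86479069533402 [-0.03  0.31 -0.29  2.22  0.15  0.63  1.38] 0.5396540837956064
bar 679 ((440.8597412109375, 62.40069580078125), (42.22230529785156, 13.873028755187988), 11.797130584716797)
```

View pics/w4.png

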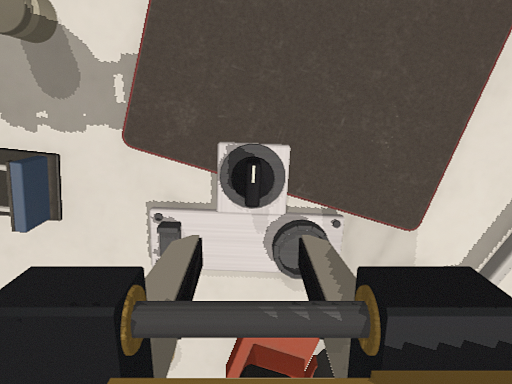

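Knob bar: 42 x 14 mm at 11.8° in the wrist view (253,175), parallel to the tongue, so the magnet is off. I'll go over the lever with the grasp half-turned, so that the last joint stays in range for both the pick and the final hold.

>>> {"fn": "carry_out", "kwargs": {
  "steps": [
    [-0.03,0.07,0,0.09],
    [-0.06,0.15,0,0.18],
    [-0.1,0.25,0,0.27],
    [-0.13,0.35,0,0.36],
    [-0.17,0.45,0,0.45],
    [-0.2,0.55,0,0.54],
    [-0.22,0.62,0,0.63],
    [-0.24,0.66,0,0.72],
    [-0.24,0.681,0,0.81],
    [-0.24,0.681,0,0.9]
  ],
  "grip": 60
}}

```text
time: 10.02
eef_pos: [469.1, 348.5, 159.2]
eef_rot: [[-0.013, 1.0, -0.002], [1.0, 0.013, -0.003], [-0.003, -0.002, -1.0]]
force: [0.6, -0.3, -0.4]
grip_width: 0.648
grip_force: 0.0
```

```bash
cat > st.py <<'E'
from h import *
def st():
    s=state(); R=np.array(s["eef_rot"]); y=np.degrees(np.arctan2(R[1,0],R[0,0]));print(round(s["time"],2),np.round(s["eef_pos"],1),"yaw",round(y,2),np.round(s["joints"],2),round(s["grip_width"]*93,1),round(s["grip_force"],1)); return np.array(s["eef_pos"]),R,y
def to(x,y,z,yaw):
    p,R,a=st(); d=R.T@(np.array([x,y,z])-p)/400; t=(a-yaw+180)%360-180; print("units",np.round(d,3),"spin",round(np.radians(t)/2,3))
E
python3 -c "
from st import *
to(471,348,162,-16.4)"
```

```text
10.03 [469.1 348.5 159.2] yaw 90.76 [-0.87  0.46  0.19  1.96 -0.12  0.74 -0.6 ] 60.3 0.0
units [-0.001  0.005 -0.007] spin 0.935
```

>>> {"fn": "carry_out", "kwargs": {
  "steps": [
    [0,0.005,0,0.09],
    [0,0.005,0,0.18],
    [0,0.005,0,0.27],
    [0,0.005,0,0.36],
    [0,0.005,0,0.45],
    [0,0.005,0,0.54],
    [0,0.005,0,0.63],
    [0,0.005,0,0.72],
    [0,0.005,0,0.81],
    [0,0.005,0,0.9]
  ]
}}

```text
time: 11.28
eef_pos: [471.5, 347.5, 159.7]
eef_rot: [[0.976, -0.216, -0.001], [-0.216, -0.976, -0.004], [0.0, 0.004, -1.0]]
force: [-0.1, 0.6, 0.1]
grip_width: 0.644
grip_force: 0.0
```

>>> {"fn": "carry_out", "kwargs": {
  "steps": [
    [0,0,0,0.035],
    [0,0,0,0.035],
    [0,0,0,0.035]
  ]
}}

```text
time: 11.65
eef_pos: [471.8, 347.9, 160.5]
eef_rot: [[0.961, -0.277, -0.0], [-0.277, -0.961, -0.002], [0.0, 0.002, -1.0]]
force: [-0.1, -0.0, -0.7]
grip_width: 0.644
grip_force: 0.0
```

```bash
python3 - <<'E'
from st import *
to(471,348,162,-16.4)
c=cap("wrist"); P=cloud(c); z=P[...,2]; cv2.imwrite("pics/w5.png",c["pixels"])
B=(P[...,0]>330)&(P[...,0]<560)&(P[...,1]>300)&(P[...,1]<420)
m=(B&(z>18)&(z<50)).astype(np.uint8)
n,l,s,_=cv2.connectedComponentsWithStats(m); i=1+np.argmax(s[1:,4]); print(s[i])
q=P[l==i]; print(len(q),"zmax",np.percentile(q[:,2],[5,50,95]))
# web: points in the middle give the axis; hub by min enclosing circle of z>33
cs=cv2.findContours((l==i).astype(np.uint8),0,1)[0]; 
ax=np.array([-.959,.282]); h0=np.array([515,335.]); t=(q[:,:2]-h0)@ax; w=(q[:,:2]-h0)@np.array([-ax[1],ax[0]])
print("t range",np.percentile(t,[.5,99.5]))
for a in range(-20,150,10): 
    k=(t>a)&(t<a+10)
    if k.sum()>5: print(a,k.sum(),np.round([np.percentile(w[k],2),np.percentile(w[k],98),np.median(q[k,2])],1))
E
```

```text
11.65 [471.8 347.9 160.5] yaw -16.06 [-1.22  0.55  0.74  1.97 -0.51  0.81 -2.05] 59.9 0.0
units [-0.002  0.    -0.004] spin 0.003
[ 225  113   45  165 3323]
3323 zmax [29.74200606 32.39372998 38.4735644 ]
t range [-20.12693873 148.16298004]
-20 353 [-19.4  12.6  36.1]
-10 470 [-23.5  16.5  37.4]
0 436 [-23.5  16.7  37.4]
10 302 [-18.9  12.9  36.6]
20 140 [-9.3  3.5 31.4]
30 139 [-9.3  3.6 31.2]
40 137 [-9.4  3.7 31.3]
50 130 [-9.4  3.7 31.2]
60 136 [-9.4  3.8 31.3]
70 132 [-9.4  3.9 31.5]
80 129 [-9.4  4.  31.3]
90 129 [-9.5  4.1 31.3]
100 118 [-8.4  4.2 31.2]
110 115 [-8.4  4.3 31.4]
120 110 [-8.4  4.3 31.4]
130 185 [-12.7   7.6  31.4]
140 132 [-11.6   7.7  31.7]
```

View pics/w5.png

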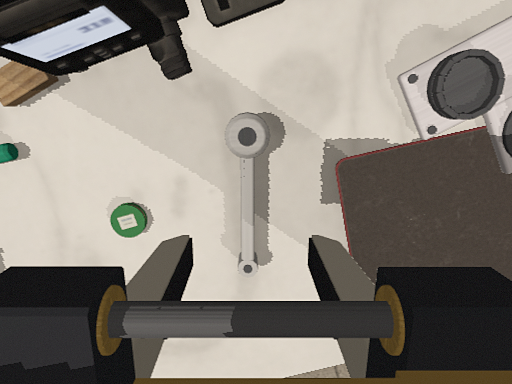

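The wrist view shows the lever with its hub at (247,136) and its end at (247,268), lying upright midway between the open fingers. The reel at (128,218) is well clear. Descending until the tip is about 6 mm above the bench, which means a reported TCP z of about -34.

>>> {"fn": "carry_out", "kwargs": {
  "steps": [
    [-0.003,-0.003,0.12,0.003],
    [-0.003,-0.003,0.24,0.003],
    [-0.003,-0.003,0.34,0.003],
    [-0.003,-0.003,0.42,0.003],
    [-0.003,-0.003,0.46,0.003],
    [-0.003,-0.003,0.475,0.003],
    [-0.003,-0.003,0.485,0.003],
    [-0.003,-0.003,0.485,0.003]
  ]
}}

```text
time: 12.7
eef_pos: [471.6, 350.1, -32.0]
eef_rot: [[0.959, -0.284, 0.001], [-0.284, -0.959, 0.001], [0.001, -0.001, -1.0]]
force: [-0.1, 0.5, -0.1]
grip_width: 0.645
grip_force: 0.0
```

>>> {"fn": "carry_out", "kwargs": {
  "steps": [
    [0,0,0,0],
    [0,0,0,0],
    [0,0,0,0],
    [0,0,0,0],
    [0,0,0,0],
    [0,0,0,0],
    [0,0,0,0],
    [0,0,0,0]
  ],
  "grip": 0,
  "newtons": 45
}}

```text
time: 13.7
eef_pos: [471.4, 350.0, -32.6]
eef_rot: [[0.959, -0.284, 0.0], [-0.284, -0.959, 0.0], [0.0, -0.0, -1.0]]
force: [-0.1, 1.5, -0.2]
grip_width: 0.148
grip_force: 45.0
```

It holds the 13.8 mm web. Lift and check.

>>> {"fn": "carry_out", "kwargs": {
  "steps": [
    [0,0,-0.03,0],
    [0,0,-0.08,0],
    [0,0,-0.15,0],
    [0,0,-0.22,0],
    [0,0,-0.27,0],
    [0,0,-0.3,0],
    [0,0,-0.3,0],
    [0,0,-0.3,0]
  ]
}}

```text
time: 14.7
eef_pos: [470.6, 349.5, 86.7]
eef_rot: [[0.959, -0.284, -0.001], [-0.284, -0.959, -0.001], [-0.001, 0.001, -1.0]]
force: [-0.5, 0.5, -6.2]
grip_width: 0.147
grip_force: 45.0
```

```bash
python3 -c "
from st import *
to(513.4,84.8,87,101.2-0)"
```

```text
14.7 [470.6 349.5  86.7] yaw -16.51 [-1.15  0.64  0.64  2.03 -0.62  0.67 -1.96] 13.7 45.0
units [ 0.291  0.604 -0.   ] spin -1.027
```

>>> {"fn": "carry_out", "kwargs": {
  "steps": [
    [0.01,0.02,0,-0.05],
    [0.03,0.06,0,-0.12],
    [0.06,0.12,0,-0.2],
    [0.1,0.2,0,-0.28],
    [0.14,0.28,0,-0.36],
    [0.18,0.37,0,-0.44],
    [0.22,0.45,0,-0.52],
    [0.25,0.51,0,-0.58],
    [0.26,0.54,0,-0.62],
    [0.265,0.55,0,-0.63]
  ]
}}

```text
time: 15.95
eef_pos: [510.0, 107.2, 86.8]
eef_rot: [[0.565, 0.825, -0.001], [0.825, -0.565, -0.0], [-0.001, -0.001, -1.0]]
force: [-0.4, -0.2, -5.7]
grip_width: 0.146
grip_force: 45.0
```

```bash
python3 -c "
from st import *
to(513.4,84.8,87,101.2)"
```

```text
15.95 [510.  107.2  86.8] yaw 55.58 [-0.47  0.5   0.22  2.16 -0.22  0.5  -0.68] 13.5 45.0
units [-0.041  0.039 -0.001] spin -0.398
```

>>> {"fn": "carry_out", "kwargs": {
  "steps": [
    [-0.005,0.005,0,-0.06],
    [-0.015,0.015,0,-0.14],
    [-0.025,0.025,0,-0.22],
    [-0.035,0.033,0,-0.3],
    [-0.041,0.039,0,-0.36],
    [-0.041,0.039,0.02,-0.39],
    [-0.041,0.039,0.05,-0.398],
    [-0.041,0.039,0.07,-0.398],
    [-0.041,0.039,0.075,-0.398],
    [-0.041,0.039,0.075,-0.398]
  ]
}}

```text
time: 17.2
eef_pos: [513.9, 86.5, 57.1]
eef_rot: [[-0.195, 0.981, -0.0], [0.981, 0.195, -0.0], [-0.0, -0.0, -1.0]]
force: [-0.2, 0.6, -5.6]
grip_width: 0.151
grip_force: 45.0
```

```bash
python3 - <<'E'
from st import *
to(513.4,84.8,57,101.2)
s=state(); c=cap("wrist"); im=c["pixels"]; P=cloud(c); z=P[...,2]; cv2.imwrite("pics/w6.png",im)
# hub top (z~125), ring (z~38)
m=(z>105)&(z<140)&(np.hypot(P[...,0]-504,P[...,1]-130)<45); q=P[m]; print("hub",len(q),np.median(q[:,2]),np.percentile(q[:,:2],[1,99],axis=0).mean(0))
m2=((z>100)&(z<140)&(np.hypot(P[...,0]-504,P[...,1]-130)<45)).astype(np.uint8); k=cv2.findContours(m2,0,1)[0]
if k:
    k=max(k,key=cv2.contourArea); zz=np.median(q[:,2]); W=np.array([ray(c,*p[0],zz)[:2] for p in k],np.float32); print(cv2.minEnclosingCircle(W))
n=(z>33)&(z<45)&(np.hypot(P[...,0]-504,P[...,1]-130)<40); print("ring",n.sum(),np.percentile(P[n][:,:2],[1,99],axis=0).tolist())
t=cap("top"); P=cloud(t); z=P[...,2]; m=(z>95)&(z<150)&(P[...,0]>440)&(P[...,0]<580)&(P[...,1]>-60)&(P[...,1]<190); print("top",m.sum(),np.nanmean(P[m],0)); np.save("t6.npy",P); cv2.imwrite("pics/t6.png",t["pixels"])
E
```

```text
17.2 [513.9  86.5  57.1] yaw 101.27 [-0.27  0.54 -0.01  2.17  0.02  0.43 -0.1 ] 14.0 45.0
units [-0.004 -0.002  0.   ] spin 0.001
hub 11833 126.5666122388661 [508.99544823 120.14717131]
((511.20684814453125, 118.54641723632812), 36.793548583984375)
ring 1126 [[474.64478417426335, 128.28961975449533], [532.4416866985924, 161.5061227749446]]
top 180 [503.04013688 131.81908221 123.26702225]
```

View pics/w6.png

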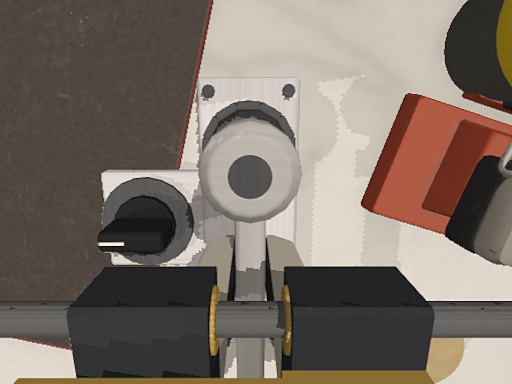

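```bash
python3 - <<'E'
from st import *
c=cap("wrist"); P=cloud(c)
a=np.hypot(*np.meshgrid(np.arange(512)-250,np.arange(384)-170)); 
for n,m in(("hubtop",(a<48)&(a>26)&(P[...,2]>115)&(P[...,2]<138)),):
    q=P[m]; A=np.c_[q[:,:2]-[504,130],np.ones(len(q))]; k=np.linalg.lstsq(A,q[:,2],rcond=None)[0]; print(n,len(q),"slopes deg",np.degrees(np.arctan(k[:2])),"z",k[2])
    print("extent",np.percentile(q[:,:2],[.5,99.5],axis=0).tolist())
print("hole ray",ray(c,250,177,126.5))
# web heights along lever
for v in range(222,300,12): print(v,np.round(P[v,250],1))
s=cap("scene"); Q=cloud(s); m=(Q[...,2]>75)&(Q[...,2]<135)&(np.hypot(Q[...,0]-532,Q[...,1]+7)<22); print("end pts",m.sum(),np.round(np.percentile(Q[m],[2,50,98],axis=0),1).tolist() if m.any() else "")
im=cv2.resize(s["pixels"][140:230,230:330],(660,594),interpolation=cv2.INTER_CUBIC); cv2.imwrite("pics/s6.png",im)
E
```

```text
hubtop 5069 slopes deg [ 0.52040884 -3.63686578] z 127.04823695825185
extent [[486.42753941917397, 114.66920163888024], [524.2675898377737, 152.1605372599942]]
hole ray [505.78055814 131.24611017 126.5       ]
222 [509.8 111.1 123. ]
234 [510.9 105.3 121.9]
246 [512.1  99.7 121.8]
258 [513.1  94.4 122.7]
270 [514.4  88.2 121.8]
282 [515.5  82.5 122.2]
294 [516.7  76.3 121.9]
end pts 95 [[517.8, -17.5, 92.2], [524.0, -6.9, 115.1], [538.0, 10.6, 122.5]]
```

View pics/s6.png

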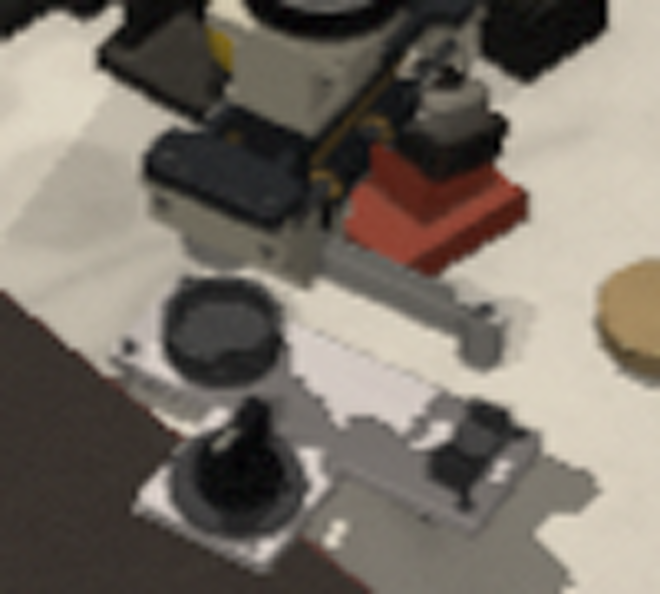

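The scene view shows the lever level. Its hub, partly hidden by the gripper, is above the ring at (222,330), and its end boss at (485,335) is above the fork at (480,450). Numerically:
- **Hub:** (506,131) against a ring at about (504,131).
- **Web:** constant at 122 mm along its length.
- **Gap:** about 52 mm above the seat.

Hold still, then hand in.

>>> {"fn": "carry_out", "kwargs": {
  "steps": [
    [0,0,0,0],
    [0,0,0,0],
    [0,0,0,0],
    [0,0,0,0]
  ]
}}

```text
time: 17.9
eef_pos: [514.0, 86.3, 57.4]
eef_rot: [[-0.196, 0.981, 0.0], [0.981, 0.196, -0.0], [-0.0, 0.0, -1.0]]
force: [-0.2, -0.2, -5.6]
grip_width: 0.148
grip_force: 45.0
```

```bash
python3 -c "
from st import *
st(); print(arm.sign_off())"
```

```text
17.9 [514.   86.3  57.4] yaw 101.29 [-0.27  0.54 -0.01  2.17  0.02  0.43 -0.09] 13.8 45.0
the job is handed in; nothing more can be done
None
```

I handed the job in with the magnet knob at its off stop and the lever held level and still about 5 cm above its seats; no verdict came back, and along the way I found the fingertips sit about 40 mm short of the reported TCP and corrected for it.

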